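# Clamp a drawer rail in the spring-return bench clamp and hold it

### The job

Lay the long maple strip flat along the narrow steel rail of the bench clamp, centred on it with one end under the clamp's foot, and let go of it with the lever still up. Then push the clamp's spring-return lever down by its black grip, past the first two notches to the third, so that the foot clamps the strip, and finish while still holding it there. Do not disturb the other things on the bench.

Things in the scene. Friction and masses are not known exactly. Their poses are not given: they have to be found in the camera images.
- strip: the work: plain maple strip 300 x 40 x 18 mm, about 0.15 kg, lying flat on the bench to one side of the clamp (either side). Origin at the centre of its underside; x along its length, y across its width, z up.
- rail_mid (a point): centre of the top face of the clamp's steel rail, which is 26 mm wide and 260 mm long, its top 60 mm above the bench. Axes: y along the rail towards the foot's end, x across it towards the column (away from the robot), z up. Open above except at the foot's end.
- clamp: the bench clamp, grey, bolted down (place and heading vary). Origin on the bench under rail_mid, axes as rail_mid. Base plate 12 mm thick, reaching 95 mm in front of the rail, 155 mm behind it and 150 mm to each end.
- foot: round rubber-soled clamp foot, diameter 32 mm, over the rail, 110 mm from rail_mid along +y. Origin at the centre of its sole: 63 mm above the rail's top with the lever up, so the strip goes in under it from the front or along the rail. The lever drives it down 110 mm per rad; it meets the strip at 0.41 rad, then gives on its own spring (2.4 N + 600 N/m). Guide, arm and column behind and above.
- lever: the steel lever with its grip, bar 14 mm square. Origin on its hinge axis, on top of the column behind the foot: 110 mm behind the rail (+x of rail_mid), 110 mm along +y, 140 mm above the rail's top. Its x runs from the grip to the hinge, y along the hinge axis, z is its upper side. The lever turns in the upright plane through this point and the foot.
- grip (a point): middle of the upper face of the black rubber hand grip on the lever's free end, 250 mm from the pivot, on the robot's side of the rail. 80 mm long (its x, along the lever to the pivot), 40 mm wide (y), 22 mm thick (z); a lip 8 mm wide, 6 mm high across its upper side at each end. The face is 11 mm above the lever's middle line; axes as the lever.
- lever_angle (a joint): lever angle, rad. 0: up at rest, the grip end 0.35 rad above level (grip's upper face 0.296 m above the bench); grows as the grip is pushed down. Notches at 0.16, 0.32, 0.48, felt as clicks (they do not hold); hard stop at 0.50. A spring returns it to 0 when let go; the push at the grip is about 3 to 11 N, uneven at the notches, greatest near the third.
- offcut: short maple offcut, 130 x 40 x 18 mm, same section and wood as the strip but much shorter; a bystander
- glue: white glue bottle, diameter 60 mm, 170 mm tall; bystander
- tape: grey tape measure, 70 x 35 x 65 mm tall; bystander
- bitcase: flat black drill-bit case, 100 x 55 x 22 mm; bystander, lying in front of the clamp
- hinge: small steel cabinet hinge cup, about 65 x 35 x 12 mm; bystander

How it is judged:
On the way, in this order (a step that is already met when the one before it is completed fails the run):
1. the strip lies flat along the rail, centred, let go, with the lever still up (x of strip in the frame of rail_mid between -0.01 and 0.01 m and y of strip in the frame of rail_mid between -0.03 and 0.03 m and z of strip in the frame of rail_mid between -0.004 and 0.004 m and angle between the x axis of strip and the y axis of rail_mid, either way round below 0.12 rad and angle between strip's own z axis and vertical below 0.1 rad and contact force between strip and the fingers below 0.1 N and contact force between strip and the arm below 0.1 N and linear speed of strip below 0.02 m/s and value of joint lever_angle below 0.08 rad), for 0.2 s.
2. the lever is pushed down past the first notch (value of joint lever_angle above 0.19 rad).
3. the lever is pushed on past the second notch (value of joint lever_angle above 0.35 rad).
4. the lever is held at the third notch (value of joint lever_angle above 0.45 rad), for 0.5 s.
At the end, for the whole second after the job is handed in: Ends holding: the robot pushes on the lever (over 2 N) and keeps the lever steady at the third notch (over 0.45 rad); the foot presses the strip with over 2 N; the strip, not touched by the robot, lies flat on the rail, within 10 mm of centre across it, 30 mm along it and 0.12 rad of its direction (x of strip in the frame of rail_mid between -0.01 and 0.01 m and y of strip in the frame of rail_mid between -0.03 and 0.03 m and z of strip in the frame of rail_mid between -0.004 and 0.004 m and angle between the x axis of strip and the y axis of rail_mid, either way round below 0.12 rad and angle between strip's own z axis and vertical below 0.1 rad and contact force between strip and the fingers below 0.1 N and contact force between strip and the arm below 0.1 N and value of joint lever_angle above 0.45 rad and velocity of joint lever_angle between -0.1 and 0.1 rad/s and contact force between foot and strip above 2 N and (contact force between lever and the fingers above 2 N or contact force between lever and the arm above 2 N)); the arm keeps its last pose, push and grip.
It fails at once if a bystander is moved by more than 30 mm (distance of any of offcut, glue, tape, bitcase, hinge from where it was at the start of the episode above 0.03 m).
It also fails if it takes over 72 s, if anything falls off the work surface, if the arm or the gripper's body presses on something with over 40 N, if the wrist force passes 120 N, or if a joint passes its speed limit or range.

### The arm

A 6-joint arm with a two-finger parallel gripper is mounted at the origin on the work surface. World frame = base frame: x ahead of the robot, y to its left, z up, the work surface at z = 0. Lengths are in m, angles in rad, forces in N, time in s.
With the tool pointing down it reaches from about 0.4 to 0.825 m from the base axis. Payload 7 kg.
Tool frame: the origin (TCP) lies on the centre line of the jaws, within the pads' length; the fingertips stand 19 mm ahead of it and the grasp point (between the pads) is the TCP; z points along the fingers, y is the line along which they close (so a half turn about z gives the same grasp; the last joint's range is limited). The gripper opens to 88 mm and grips with 3 to 60 N. Pads are 19 mm wide; open, the fingers measure 130 mm over their backs; the gripper's body (78 mm by 193 mm) begins 47 mm behind the grasp point.
Start: joints at [1.578, 0.359, 0.012, 0, -1.224, -0.288], TCP at [0.187, 0.649, 0.246] pointing down, gripper open.
Joint ranges: [-3.07, 3.07], [-1.43, 2.12], [-1.02, 1.25], [-3.03, 1.67], [-3.05, -0], [-3.03, 3.03]. Speed limits (rad/s): [2.39, 2.39, 3.01, 3.14, 3.14, 3.14].

### API

Orientations are given as [roll, pitch, yaw] about the fixed x, y, z axes, in that order (R = Rz(yaw) Ry(pitch) Rx(roll)).
In Python, from station import arm, imaging, models gives the robot as it stands.
- The arm moves only by the tool play_rows, never from a script. Its arguments are lists of equal length, an entry for each row: "travel": the shift along the tool's x, y, z in units of 25 mm (1.0 is 25 mm), a list of three; "twist": the turn about the tool's z in units of 0.15 rad (1.0 is 0.15 rad). A call has 1 to 8 rows; each row shifts and turns the commanded pose from where the row before left it, along the tool's axes as they then stand; what a row does not reach is not made up. A row lasts 1/8 s, in which the tool goes at most 62.5 mm and 10.7 degrees, less where a joint would pass 70% of its speed; a pose out of reach is approached as far as the arm can. A call with a number of a shift or a turn outside -1 to 1 is refused whole. A call with a gripper value outside its range is refused whole. "fingers" is the opening, from 0 (shut) to 1 (fully open), set as the call begins (left out, the last holds). The fingers move at their own pace and stop on an object; "newtons" is the grip in N (left out, the last holds). Time passes only in rows, so rows that do not move let the fingers close. It gives the time, the measured TCP pose, the force, the opening and the grip force at its end, in the units of the state.
- arm.get_state(): the state, without advancing time (a new reading comes with each control period).
- imaging.grab_frame(name): name is "side" or "top" or "wrist"; returns a dict with "pixels" (384x512x3 uint8, red, green, blue), "fx", "fy", "cx", "cy" (pixels), "R" (3x3) and "t" (3): a world point X has camera coordinates R X + t; the wrist camera has in their place "T_tool_cam" (4x4, takes a point from camera to tool coordinates, whose origin is the TCP and whose axes are the flange's). Camera axes: x right, y down, z forward; pixel columns grow to the right and rows downward; lengths in m; the calibration is good to about 2 mm. A picture is of the moment at which its call begins: read the wrist's pose just before it. There is no depth.
- arm.job_done(): hands the job in; it is judged then, once.
Trained networks look in the newest picture that a camera, given by its name, has taken for a name from the list of things; names that differ only in an ending like _2 or _b are one class to them, and where a whole thing is asked for, a point or a joint stands for the part that bears it (a point fixed in the world has none). Each returns a list of dicts, best first, with "confidence" (0 to 1); they miss things now and then, are a little off and sometimes report something else, mostly with a low value. They report only what shows in the picture. A call takes as long as a camera call.
- models.boxes_of(name, camera): "extent" ([centre column, centre row, width, height] in pixels, round what is visible of it).
- models.silhouettes(name, camera): "pixels" (384x512 bool, what is visible of it) and "extent" ([centre column, centre row, width, height] in pixels, round what is visible of it).
The state is a dict: "t": time; "q": joint angles; "qd": joint speeds; "joint_efforts": joint torques, N m; "eef_pos": TCP position; "ee_rot": TCP orientation; "force": force on the tool from outside, world axes, zero at the start; "moment": the same for the moment, N m; "width": finger opening in m; "gripper_force": force on a finger pad.
Only numpy, scipy, OpenCV 4.12 (cv2) and the standard library are available. Lean on these libraries where they do the work, as an engineer would, in place of code of your own. Each camera call takes 0.05 s, during which the arm holds its last target. There are 200 camera calls.

## Working session

There is one attempt and no reset: what is moved stays moved. The work goes in short steps, Python scripts to look and compute and a tool call to move; the robot and the scene stay as the last step left them, time stands still between calls to the robot, and variables do not carry over. Pictures are saved under pics/ and viewed, at most 10 in all, crops included, and the job is handed in when it is done.

Besides the shell and the picture viewer there is one more tool, called after "Emit:" by a JSON object that holds its "name" and its "arguments". play_rows: Moves the arm, as the interface text tells. Shifts and turns lie within -1 to 1; 1 stands for 25 mm of shift or 0.15 rad of turn. Its arguments: {"type":"object","properties":{"travel":{"type":"array","items":{"type":"array","items":{"type":"number"}}},"twist":{"type":"array","items":{"type":"number"}},"fingers":{"type":"number"},"newtons":{"type":"number"}},"required":["travel","twist"]}

```bash
ls; mkdir -p pics; cat > h.py <<'E'
import numpy as np, cv2
from station import arm, imaging, models
def save(f,n): cv2.imwrite('pics/'+n, f['pixels'][:,:,::-1])
def proj(f,X):
    X=np.atleast_2d(X); c=X@np.array(f['R']).T+np.array(f['t']); return np.c_[f['fx']*c[:,0]/c[:,2]+f['cx'], f['fy']*c[:,1]/c[:,2]+f['cy']]
def back(f,px,z):
    px=np.atleast_2d(px).astype(float); R=np.array(f['R']);t=np.array(f['t'])
    d=np.c_[(px[:,0]-f['cx'])/f['fx'],(px[:,1]-f['cy'])/f['fy'],np.ones(len(px))]@R
    o=-R.T@t; return o+d*((z-o[2])/d[:,2])[:,None]
E
python3 - <<'E'
from h import *
for c in ['top','side']:
    f=imaging.grab_frame(c); save(f,c+'0.png')
    for n in ['strip','clamp','foot','lever','grip','offcut','glue','tape','bitcase','hinge']:
        r=models.boxes_of(n,c); print(c,n,[(np.round(x['extent']).tolist(),round(x['confidence'],2)) for x in r[:2]])
    print(f['R'],f['t'],f['fx'])
print(arm.get_state())
im=np.hstack([cv2.imread('pics/top0.png'),cv2.imread('pics/side0.png')])
E
```

```text
pics
top strip [([147.0, 230.0, 22.0, 98.0], 0.93), ([377.0, 157.0, 21.0, 27.0], 0.28)]
top clamp [([269.0, 156.0, 103.0, 135.0], 0.56)]
top foot []
top lever [([227.0, 160.0, 23.0, 120.0], 0.59)]
top grip [([229.0, 158.0, 27.0, 123.0], 0.96), ([378.0, 159.0, 17.0, 26.0], 0.59)]
top offcut [([366.0, 224.0, 28.0, 41.0], 0.66)]
top glue [([135.0, 158.0, 34.0, 26.0], 0.84)]
top tape [([375.0, 159.0, 13.0, 24.0], 0.73)]
top bitcase [([291.0, 248.0, 32.0, 27.0], 0.72)]
top hinge [([202.0, 254.0, 15.0, 18.0], 0.61)]
[[-0.02190509 -0.99962618 -0.01636057]
 [-0.98966342  0.02400081 -0.141387  ]
 [ 0.14172682  0.01309436 -0.9898192 ]] [0.01670315 0.55468952 1.05847048] 357.3082924973032
side strip [([192.0, 173.0, 88.0, 34.0], 0.7)]
side clamp [([284.0, 219.0, 149.0, 163.0], 0.73)]
side foot [([274.0, 184.0, 14.0, 7.0], 0.38)]
side lever [([270.0, 149.0, 128.0, 21.0], 0.87)]
side grip [([272.0, 148.0, 126.0, 25.0], 0.64)]
side offcut [([280.0, 363.0, 57.0, 42.0], 0.64), ([190.0, 171.0, 88.0, 36.0], 0.38)]
side glue [([246.0, 134.0, 20.0, 47.0], 0.92)]
side tape [([375.0, 336.0, 32.0, 32.0], 0
[... 228 characters left out ...]
.2864316733717
{'t': 1.1, 'q': array([ 1.57811641e+00,  3.58568177e-01,  1.19069900e-02, -4.88900180e-06,
       -1.22408969e+00, -2.88075298e-01]), 'qd': array([-3.77121668e-04,  4.83717611e-04, -4.60522140e-04, -4.02772599e-05,
       -1.39954362e-03,  7.58798418e-04]), 'joint_efforts': array([ 8.71809061e-04, -5.82407963e+01,  2.93294120e+01,  7.00223342e+00,
        1.24566868e-02, -2.15567349e-05]), 'eef_pos': array([0.18705599, 0.64854595, 0.245584  ]), 'ee_rot': array([-3.14155039e+00,  1.73206365e-05, -2.80756871e-01]), 'force': array([-0.32516932,  0.6285506 ,  0.21218909]), 'moment': array([ 0.01806354, -0.00239694, -0.00180979]), 'gripper_force': 0.0, 'width': 0.08774570193094483}
```

```bash
python3 - <<'E'
import cv2
a=cv2.imread('pics/top0.png')[110:290,90:420]; cv2.imwrite('pics/a.png',cv2.resize(a,(792,432),interpolation=cv2.INTER_CUBIC))
a=cv2.imread('pics/side0.png'); cv2.imwrite('pics/b.png',cv2.resize(a[90:384,120:512],(784,588),interpolation=cv2.INTER_CUBIC))
E
```

```text
(no output)
```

View pics/a.png

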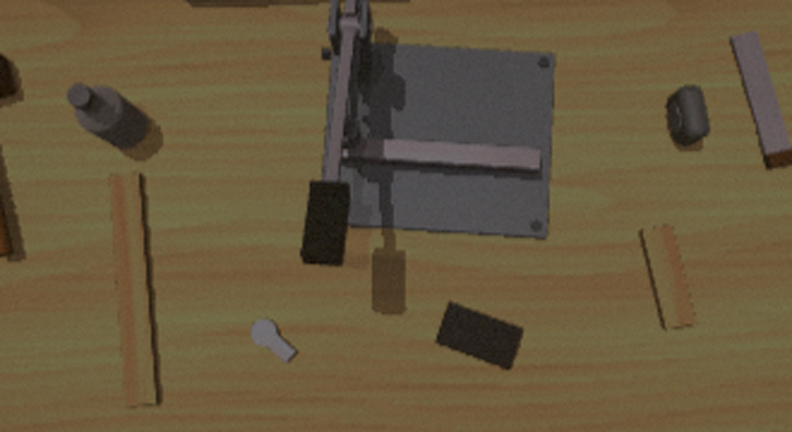

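View pics/b.png

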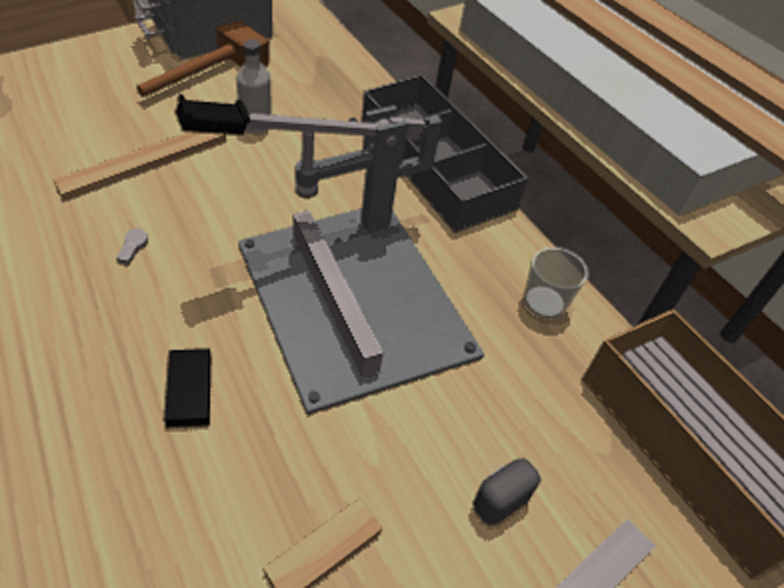

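The pictures show the strip at the left (crop corners about (112,174), (142,174), (158,404), (125,405)) and the clamp in the middle, its foot end towards the strip. The grip is near (325,222), the hinge cup at (275,340) and the bit case at (480,335).

```bash
cat > fit.py <<'E'
from h import *
from scipy.optimize import least_squares
def M(p): c,s=np.cos(p[2]),np.sin(p[2]); return np.array([[c,-s,0],[s,c,0],[0,0,1]]),np.array([p[0],p[1],0])
def W(p,X): R,o=M(p); return np.atleast_2d(X)@R.T+o
E
python3 - <<'E'
from fit import *
ft=imaging.grab_frame('top'); fs=imaging.grab_frame('side')
A=lambda x,y:[90+x/2.4,110+y/2.4]
B=lambda x,y:[120+x/2,90+y/2]
# clamp
T=[([.155,-.15,.012],A(553,53)),([-.095,-.15,.012],A(547,238)),([-.013,-.13,.06],A(540,172)),([.013,-.13,.06],A(540,150))]
S=[([-.095,.15,.012],B(240,245)),([-.095,-.15,.012],B(308,410)),([.155,-.15,.012],B(482,354)),([-.013,-.13,.06],B(363,361)),([.013,-.13,.06],B(381,350)),([-.013,.13,.06],B(293,218))]
def res(p): return np.concatenate([(proj(f,W(p,[q[0] for q in L]))-[q[1] for q in L]).ravel() for f,L in((ft,T),(fs,S))])
r=least_squares(res,[.6,0,0],loss='soft_l1'); print('clamp',r.x,res(r.x).round(1).reshape(-1,2).tolist())
np.save('clamp.npy',r.x)
# strip: mask silhouettes
for c,f in(('top',ft),('side',fs)):
    for n in('strip','hinge','bitcase','glue','grip'):
        m=models.silhouettes(n,c)
        if not m: continue
        k=m[0]['pixels'].astype(np.uint8); ys,xs=np.nonzero(k)
        z={'strip':.018,'hinge':.012,'bitcase':.022,'glue':.0,'grip':.29}[n]
        P=back(f,np.c_[xs,ys],z)[:,:2]
        (cx,cy),(w,h),a=cv2.minAreaRect(P.astype(np.float32)*1000)
        print(c,n,m[0]['confidence'],len(xs),'ctr',round(cx),round(cy),'wh',round(w),round(h),'ang',a,'mean',P.mean(0).round(3), P.min(0).round(3),P.max(0).round(3))
# strip by clicks
p=back(ft,[A(112,174),A(142,174),A(158,404),A(125,405)],.018); print(p.round(4))
E
```

```text
clamp [ 0.60713038 -0.05287859 -0.09110026] [[1.2, -0.0], [0.3, 0.2], [0.3, -1.3], [0.7, -0.5], [-2.0, -3.2], [-1.6, 0.3], [1.0, -0.2], [-0.3, -1.7], [0.4, 0.8], [-0.8, -2.6]]
top strip 0.66 1456 ctr 450 344 wh 300 50 ang 5.63153600692749 mean [0.447 0.344] [0.301 0.309] [0.598 0.378]
top hinge 0.55 163 ctr 379 166 wh 62 32 ang 44.8607063293457 mean [0.381 0.168] [0.357 0.142] [0.403 0.192]
top bitcase 0.85 570 ctr 379 -99 wh 99 55 ang 69.07171630859375 mean [ 0.378 -0.1  ] [ 0.339 -0.15 ] [ 0.416 -0.049]
top glue 0.84 539 ctr 686 393 wh 119 60 ang 62.240230560302734 mean [0.684 0.391] [0.64 0.34] [0.726 0.443]
top grip 0.67 1163 ctr 603 58 wh 44 298 ang 83.92098236083984 mean [0.563 0.061] [0.454 0.031] [0.751 0.094]
side strip 0.86 1020 ctr 445 335 wh 301 64 ang 5.085578441619873 mean [0.433 0.332] [0.295 0.291] [0.595 0.374]
side hinge 0.65 167 ctr 377 155 wh 69 37 ang 57.635494232177734 mean [0.376 0.159] [0.348 0.126] [0.402 0.189]
side bitcase 0.56 870 ctr 376 -108 wh 111 57 ang 69.85198211669922 mean [ 0.375 -0.111] [ 0.334 -0.165] [ 0.418 -0.05 ]
side glue 0.67 484 ctr 708 479 wh 301 64 ang 68.76860046386719 mean [0.709 0.479] [0.642 0.337] [0.77  0.622]
side grip 0.64 1123 ctr 579 10 wh 62 296 ang 58.5269775390625 mean [0.555 0.025] [ 0.453 -0.075] [0.713 0.113]
[[0.5968 0.3758 0.018 ]
 [0.5958 0.336  0.018 ]
 [0.2995 0.3098 0.018 ]
 [0.2991 0.3518 0.018 ]]
```

```bash
python3 - <<'E'
from fit import *
ft=imaging.grab_frame('top'); fs=imaging.grab_frame('side')
p=np.load('clamp.npy')
for f,n in((ft,'top'),(fs,'side')):
    im=f['pixels'][:,:,::-1].copy(); s=5 if n=='top' else 4
    R=[[-.013,-.13,.06],[.013,-.13,.06],[.013,.13,.06],[-.013,.13,.06]]
    B=[[-.095,-.15,.012],[.155,-.15,.012],[.155,.15,.012],[-.095,.15,.012]]
    q=proj(f,W(p,R+B)); lo=q.min(0).astype(int)-5; hi=q.max(0).astype(int)+6
    c=cv2.resize(im[lo[1]:hi[1],lo[0]:hi[0]],None,fx=s,fy=s,interpolation=cv2.INTER_CUBIC)
    c=np.clip(c.astype(int)*1.8,0,255).astype(np.uint8)
    for a in(q[:4],q[4:]): cv2.polylines(c,[np.int32((a-lo+.5)*s)],True,(0,255,0),1)
    print(n,lo,s,c.shape); c=c[:600,:800]; cv2.imwrite(f'pics/c_{n}.png',c)
print(back(ft,[[375,161]],.03),back(ft,[[143,168]],0))
E
```

```text
top [217 121] 5 (470, 550, 3)
side [233 184] 4 (468, 536, 3)
[[ 0.64431879 -0.37455287  0.03      ]] [[0.64708393 0.36262996 0.        ]]
```

View pics/c_top.png

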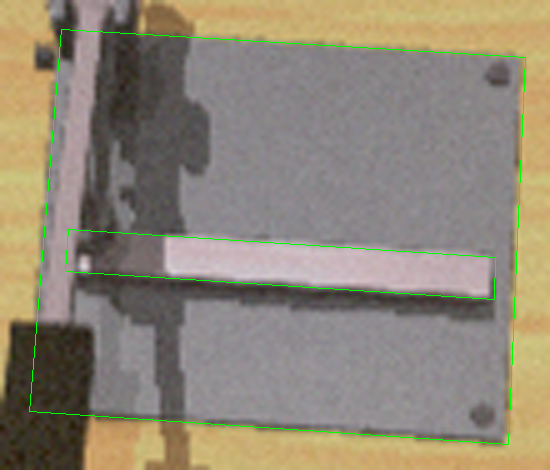

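View pics/c_side.png

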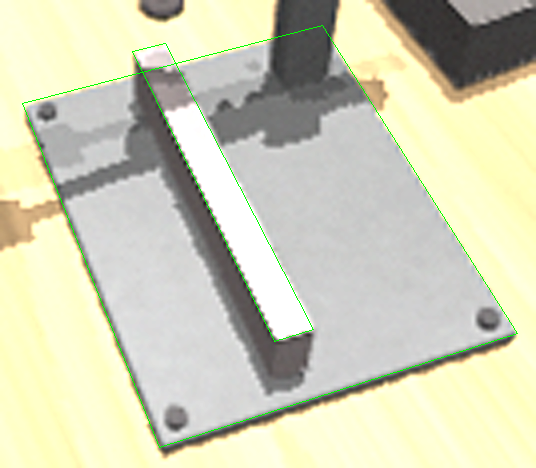

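Emit:
{"name": "play_rows", "arguments": {"travel": [[0.95,0.57,0.1],[0.95,0.57,0.1],[0.95,0.57,0.1],[0.95,0.57,0.1],[0.95,0.57,0.1],[0.95,0.57,0.1],[0.95,0.57,0.1],[0.95,0.57,0.1]], "twist": [0,0,0,0,0,0,0,0], "fingers": 1}}

```text
t: 2.8
eef_pos: [0.3393, 0.4848, 0.2255]
ee_rot: [-3.141, -0.0, -0.281]
force: [-0.4, -0.7, 0.1]
width: 0.088
gripper_force: 0.0
```

Emit:
{"name": "play_rows", "arguments": {"travel": [[0.95,0.57,0.5],[0.95,0.57,0.5],[0.95,0.57,0.5],[0.95,0.57,0.5],[0.95,0.57,0.5],[0.95,0.57,0.5],[0.95,0.57,0.5],[0,0,0]], "twist": [0,0,0,0,0,0,0,0]}}

```text
t: 3.8
eef_pos: [0.4709, 0.3417, 0.1369]
ee_rot: [3.14, 0.001, -0.284]
force: [0.3, -0.4, -0.1]
width: 0.0875
gripper_force: 0.0
```

Emit:
{"name": "play_rows", "arguments": {"travel": [[0,0,0],[0,0,0],[0,0,0],[0,0,0]], "twist": [-0.85,-0.8,-0.8,0]}}

```text
t: 4.3
eef_pos: [0.4702, 0.3445, 0.1385]
ee_rot: [-3.141, -0.001, 0.086]
force: [0.0, 0.3, 0.6]
width: 0.0876
gripper_force: 0.0
```

```bash
cat >> fit.py <<'E'
from scipy.spatial.transform import Rotation as Ro
def delta(x,y,z,yaw):
    s=arm.get_state(); R=Ro.from_euler('xyz',s['ee_rot']).as_matrix()
    d=R.T@(np.array([x,y,z])-s['eef_pos'])/.025
    print('t',round(s['t'],2),'pos',s['eef_pos'].round(4),'rpy',s['ee_rot'].round(3),'q',s['q'].round(2),'F',s['force'].round(1),'w',round(s['width'],4),'| units',d.round(2),'twist',round(-(((yaw-s['ee_rot'][2])+np.pi)%(2*np.pi)-np.pi)/.15,2))
E
python3 - <<'E'
from fit import *
s=arm.get_state(); f=imaging.grab_frame('wrist')
R=Ro.from_euler('xyz',s['ee_rot']).as_matrix(); Twt=np.eye(4);Twt[:3,:3]=R;Twt[:3,3]=s['eef_pos']
C=np.linalg.inv(Twt@np.array(f['T_tool_cam'])); f['R']=C[:3,:3];f['t']=C[:3,3]
m=models.silhouettes('strip','wrist')
im=f['pixels'][:,:,::-1].copy()
sp=[.448,.343,.088]
q=proj(f,W(sp,[[-.15,-.02,.018],[.15,-.02,.018],[.15,.02,.018],[-.15,.02,.018]]))
cv2.polylines(im,[np.int32(q)],True,(0,255,0),1); cv2.imwrite('pics/w1.png',im)
for k in m[:2]:
    ys,xs=np.nonzero(k['pixels']); P=back(f,np.c_[xs,ys],.018)
    print(k['confidence'],cv2.minAreaRect(P[:,:2].astype(np.float32)*1000))
delta(.473,.345,.022,.088)
E
```

```text
0.69 ((466.1624450683594, 348.019287109375), (263.6285400390625, 40.058292388916016), 5.759582996368408)
t 4.4 pos [0.4701 0.3445 0.1384] rpy [-3.141 -0.     0.084] q [ 0.97  0.3  -0.34  0.   -0.93  0.69] F [-0.2  0.2 -0.3] w 0.0873 | units [ 0.11 -0.01  4.66] twist -0.03
```

View pics/w1.png

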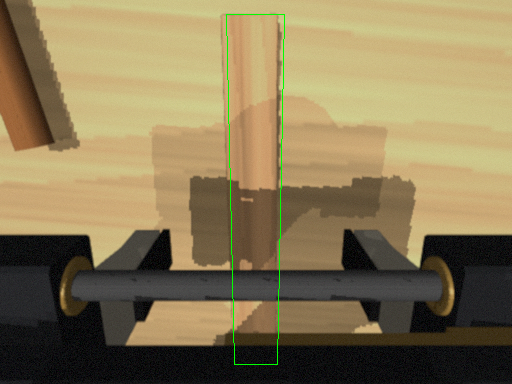

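Emit:
{"name": "play_rows", "arguments": {"travel": [[0.11,-0.14,0.8],[0,0,0.8],[0,0,0.8],[0,0,0.8],[0,0,0.8],[0,0,0.4],[0,0,0.25],[0,0,0]], "twist": [-0.1,0,0,0,0,0,0,0]}}

```text
t: 5.4
eef_pos: [0.4726, 0.3482, 0.0218]
ee_rot: [3.141, 0.0, 0.101]
force: [-0.1, -0.1, 0.5]
width: 0.0874
gripper_force: 0.0
```

Emit:
{"name": "play_rows", "arguments": {"travel": [[0,0,0],[0,0,0],[0,0,0],[0,0,0],[0,0,0],[0,0,0],[0,0,0],[0,0,0]], "twist": [0,0,0,0,0,0,0,0], "fingers": 0, "newtons": 35}}

```text
t: 6.4
eef_pos: [0.4726, 0.3482, 0.0218]
ee_rot: [-3.142, -0.0, 0.102]
force: [-0.3, -0.2, 0.7]
width: 0.0394
gripper_force: 35.0
```

Emit:
{"name": "play_rows", "arguments": {"travel": [[0,0,0.0],[0,0,-0.6],[0,0,-1],[0,0,-1],[0,0,-1],[0,0,-1],[0,0,-1],[0,0,-1]], "twist": [0,0,0,0,0,0,0,0]}}

```text
t: 7.4
eef_pos: [0.4723, 0.3478, 0.1885]
ee_rot: [-3.141, -0.0, 0.102]
force: [0.9, 0.5, -2.2]
width: 0.0398
gripper_force: 35.0
```

Emit:
{"name": "play_rows", "arguments": {"travel": [[0,0,-1],[0,0,-1],[0,0,-1],[0,0,-1],[0,0,-1],[0,0,-1],[0,0,-0.9],[0,0,0]], "twist": [0.98,0.98,0.98,0.98,0.98,0.98,0.98,0.98]}}

```text
t: 8.4
eef_pos: [0.4727, 0.3481, 0.3623]
ee_rot: [-3.138, 0.001, -1.079]
force: [-0.4, 0.1, -2.5]
width: 0.0396
gripper_force: 35.0
```

Emit:
{"name": "play_rows", "arguments": {"travel": [[0,0,0],[0,0,0],[0,0,0],[0,0,0],[0,0,0]], "twist": [0.98,0.98,0.98,0.98,0]}}

```text
t: 9.02
eef_pos: [0.4722, 0.3477, 0.3599]
ee_rot: [3.141, 0.0, -1.661]
force: [-1.4, 0.0, -2.3]
width: 0.0397
gripper_force: 35.0
```

```bash
python3 -c "
from fit import *
delta(.5974,-.1576,.36,-1.662)"
```

```text
t 9.03 pos [0.4722 0.3477 0.3599] rpy [ 3.141  0.    -1.661] q [ 0.97  0.16  0.   -0.   -1.41 -1.06] F [-1.4  0.  -2.3] w 0.0397 | units [ 1.968e+01 -6.820e+00 -1.000e-02] twist 0.0
```

Emit:
{"name": "play_rows", "arguments": {"travel": [[0.98,-0.34,0],[0.98,-0.34,0],[0.98,-0.34,0],[0.98,-0.34,0],[0.98,-0.34,0],[0.98,-0.34,0],[0.98,-0.34,0],[0.98,-0.34,0]], "twist": [0,0,0,0,0,0,0,0]}}

```text
t: 10.02
eef_pos: [0.5221, 0.1448, 0.3597]
ee_rot: [-3.141, 0.0, -1.66]
force: [0.0, 0.0, -1.5]
width: 0.0396
gripper_force: 35.0
```

Emit:
{"name": "play_rows", "arguments": {"travel": [[0.98,-0.34,0],[0.98,-0.34,0],[0.98,-0.34,0],[0.98,-0.34,0],[0.98,-0.34,0],[0.98,-0.34,0],[0.98,-0.34,0],[0.98,-0.34,0]], "twist": [0,0,0,0,0,0,0,0]}}

```text
t: 11.02
eef_pos: [0.5716, -0.0564, 0.3597]
ee_rot: [-3.142, 0.0, -1.66]
force: [-0.3, 0.4, -3.1]
width: 0.0396
gripper_force: 35.0
```

Emit:
{"name": "play_rows", "arguments": {"travel": [[0.98,-0.34,0],[0.98,-0.34,0],[0.98,-0.34,0],[1,-0.34,0],[0,0,0],[0,0,0]], "twist": [0,0,0,0,0,0]}}

```text
t: 11.78
eef_pos: [0.5965, -0.1562, 0.3594]
ee_rot: [3.141, 0.0, -1.662]
force: [-0.7, 1.3, -2.7]
width: 0.0396
gripper_force: 35.0
```

```bash
python3 -c "
from fit import *
delta(.5974,-.1576,.1,-1.662)"
```

```text
t 11.78 pos [ 0.5965 -0.1562  0.3594] rpy [ 3.141  0.    -1.662] q [ 0.06  0.21  0.07 -0.   -1.42 -0.15] F [-0.7  1.3 -2.7] w 0.0396 | units [ 0.06 -0.04 10.38] twist 0.0
```

Emit:
{"name": "play_rows", "arguments": {"travel": [[0.3,-0.04,0.7],[0,0,1],[0,0,1],[0,0,1],[0,0,1],[0,0,1],[0,0,1],[0,0,1]], "twist": [0,0,0,0,0,0,0,0]}}

```text
t: 12.78
eef_pos: [0.5965, -0.1631, 0.165]
ee_rot: [3.141, 0.0, -1.661]
force: [0.2, -0.3, -2.0]
width: 0.0396
gripper_force: 35.0
```

Emit:
{"name": "play_rows", "arguments": {"travel": [[0,0,1],[0,0,1],[0,0,0.6],[0,0,0],[0,0,0]], "twist": [0,0,0,0,0]}}

```text
t: 13.4
eef_pos: [0.5979, -0.1634, 0.1026]
ee_rot: [-3.14, -0.0, -1.662]
force: [0.5, 0.1, -0.7]
width: 0.0398
gripper_force: 35.0
```

```bash
python3 - <<'E'
from fit import *
p=np.load('clamp.npy'); 
delta(*W(p,[0,-.025,.097])[0],-1.662)
fs=imaging.grab_frame('side'); ft=imaging.grab_frame('top')
i=cv2.resize(fs['pixels'][110:310,190:450,::-1],None,fx=2.2,fy=2.2); j=cv2.resize(ft['pixels'][100:260,200:420,::-1],None,fx=2.5,fy=2.5)
c=np.zeros((440,800,3),np.uint8); 
cv2.imwrite('pics/d.png',np.clip(i*1.4,0,255).astype(np.uint8))
# predicted strip in side view
s=arm.get_state()
E
```

```text
t 13.4 pos [ 0.5979 -0.1634  0.1026] rpy [-3.14  -0.    -1.662] q [ 0.05  0.39 -0.29  0.   -0.88 -0.14] F [ 0.5  0.1 -0.7] w 0.0398 | units [-3.44  0.03  0.22] twist 0.0
```

View pics/d.png

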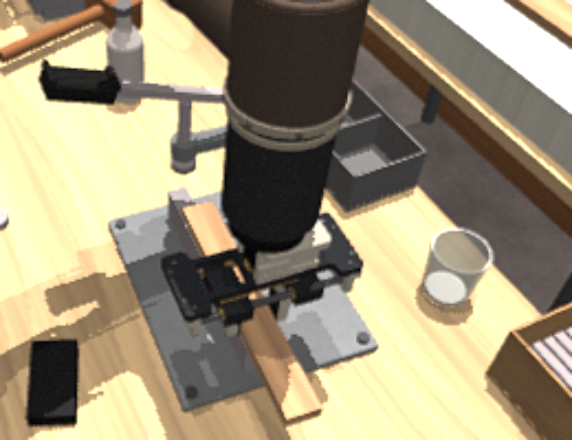

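The strip is aligned over the rail, its foot end (about (200,210)) just short of the foot at (183,160). Next I slide it in and lower it.

Emit:
{"name": "play_rows", "arguments": {"travel": [[-0.4,0,0.1],[-0.6,0,0.1],[-0.6,0.03,0],[-0.6,0,0],[-0.6,0,0],[-0.44,0,0],[-0.2,0,0],[0,0,0]], "twist": [0,0,0,0,0,0,0,0]}}

```text
t: 14.5
eef_pos: [0.6045, -0.0774, 0.0968]
ee_rot: [3.142, -0.0, -1.662]
force: [0.6, -0.3, -2.1]
width: 0.0396
gripper_force: 35.0
```

Emit:
{"name": "play_rows", "arguments": {"travel": [[0,0,0.2],[0,0,0.15],[0,0,0.1],[0,0,0.1],[0,0,0],[0,0,0]], "twist": [0,0,0,0,0,0]}}

```text
t: 15.25
eef_pos: [0.6045, -0.0777, 0.0831]
ee_rot: [-3.141, -0.0, -1.662]
force: [0.4, 0.7, -3.0]
width: 0.0397
gripper_force: 35.0
```

```bash
python3 - <<'E'
from fit import *
p=np.load('clamp.npy'); 
delta(*W(p,[0,-.025,.0818])[0],-1.662)
E
```

```text
t 15.25 pos [ 0.6045 -0.0777  0.0831] rpy [-3.141 -0.    -1.662] q [ 0.19  0.4  -0.33  0.   -0.84 -0.28] F [ 0.4  0.7 -3. ] w 0.0397 | units [ 0.   -0.01  0.05] twist -0.0
```

Emit:
{"name": "play_rows", "arguments": {"travel": [[0,0,0.05],[0,0,0.03],[0,0,0]], "twist": [0,0,0]}}

```text
t: 15.62
eef_pos: [0.6046, -0.0776, 0.0818]
ee_rot: [-3.141, -0.0, -1.662]
force: [-2.1, 0.1, 5.5]
width: 0.0396
gripper_force: 35.0
```

Emit:
{"name": "play_rows", "arguments": {"travel": [[0,0,0],[0,0,0],[0,0,0],[0,0,0],[0,0,0],[0,0,0],[0,0,0],[0,0,0]], "twist": [0,0,0,0,0,0,0,0], "fingers": 1}}

```text
t: 16.62
eef_pos: [0.6045, -0.0777, 0.0811]
ee_rot: [3.142, -0.0, -1.662]
force: [0.6, 0.2, -0.6]
width: 0.0877
gripper_force: 0.0
```

Emit:
{"name": "play_rows", "arguments": {"travel": [[0,0,-0.5],[0,0,-1],[0,0,-1],[0,0,-1],[0,0,-1],[0,0,-1],[0,0,-1],[0,0,-1]], "twist": [0,0,0,0,0,0,0,0]}}

```text
t: 17.62
eef_pos: [0.6043, -0.0778, 0.2706]
ee_rot: [-3.141, 0.0, -1.662]
force: [0.1, -0.0, 0.8]
width: 0.0875
gripper_force: 0.0
```

Emit:
{"name": "play_rows", "arguments": {"travel": [[0,0,-1],[0,0,-1],[0,0,-1],[0,0,-0.5],[0,0,0]], "twist": [0,0,0,0,0], "fingers": 0}}

```text
t: 18.25
eef_pos: [0.6046, -0.0777, 0.3571]
ee_rot: [-3.14, 0.0, -1.662]
force: [0.5, 1.1, -0.7]
width: 0.0429
gripper_force: 0.0
```

```bash
python3 - <<'E'
from fit import *
p=np.load('clamp.npy'); 
for th in (0,.48,.495): # grip face
    b=.35-th; l=np.array([.110-.25*np.cos(b)+.011*np.sin(b),.11,.2+.25*np.sin(b)+.011*np.cos(b)]); print(th,l.round(4),W(p,l).round(4))
delta(*W(p,[-.121,.11,.345])[0],-1.662)
s=arm.get_state(); f=imaging.grab_frame('wrist')
R=Ro.from_euler('xyz',s['ee_rot']).as_matrix(); Twt=np.eye(4);Twt[:3,:3]=R;Twt[:3,3]=s['eef_pos']
C=np.linalg.inv(Twt@np.array(f['T_tool_cam'])); f['R']=C[:3,:3];f['t']=C[:3,3]
im=f['pixels'][:,:,::-1].copy()
for B,z in(([[-.013,-.13],[.013,-.13],[.013,.13],[-.013,.13]],.06),([[-.02,-.15],[.02,-.15],[.02,.15],[-.02,.15]],.078),([[-.095,-.15],[.155,-.15],[.155,.15],[-.095,.15]],.012)):
    cv2.polylines(im,[np.int32(proj(f,W(p,[b+[z] for b in B])))],True,(0,255,0),1)
cv2.imwrite('pics/w2.png',im)
for c in('top','wrist'):
    g=imaging.grab_frame(c) if c=='top' else f
    m=models.silhouettes('strip',c)
    for k in m[:1]:
        ys,xs=np.nonzero(k['pixels']); P=back(g,np.c_[xs,ys],.078); P=(P-[p[0],p[1],0])@M(p)[0]
        print(c,k['confidence'],cv2.minAreaRect(P[:,:2].astype(np.float32)*1000),P.min(0),P.max(0))
E
```

```text
0 [-0.1211  0.11    0.2961] [[0.4966 0.0677 0.2961]]
0.48 [-0.1393  0.11    0.1785] [[0.4784 0.0693 0.1785]]
0.495 [-0.139   0.11    0.1748] [[0.4787 0.0693 0.1748]]
t 18.25 pos [ 0.6046 -0.0777  0.3571] rpy [-3.14   0.    -1.662] q [ 0.19  0.2   0.04  0.   -1.41 -0.28] F [ 0.5  1.1 -0.7] w 0.0429 | units [-5.39  4.83  0.48] twist -0.0
top 0.75 ((1.4476127624511719, 0.9072418212890625), (299.54736328125, 45.16529846191406), 89.58454895019531) [-0.02197553 -0.14895848  0.078     ] [0.02444424 0.15058442 0.078     ]
wrist 0.71 ((0.5173873901367188, -6.2968902587890625), (287.62298583984375, 43.06134796142578), 89.26898956298828) [-0.02017261 -0.14990536  0.078     ] [0.02347287 0.13726357 0.078     ]
```

View pics/w2.png

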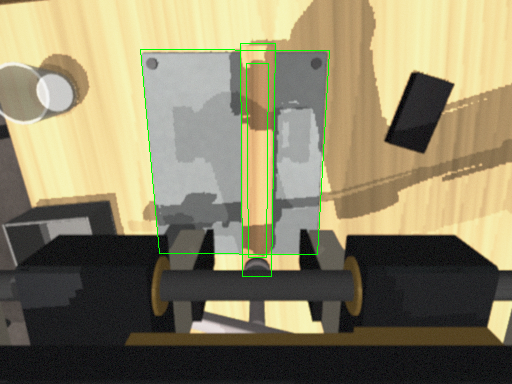

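Emit:
{"name": "play_rows", "arguments": {"travel": [[-0.9,0.8,0],[-0.9,0.8,0],[-0.9,0.8,0],[-0.9,0.8,0],[-0.9,0.8,0],[-0.89,0.83,0],[0,0,0],[0,0,0]], "twist": [0,0,0,0,0,0,0,0], "fingers": 0}}

```text
t: 19.45
eef_pos: [0.4966, 0.0675, 0.3557]
ee_rot: [3.141, -0.0, -1.662]
force: [0.4, 0.1, -0.5]
width: 0.0007
gripper_force: 0.0
```

```bash
python3 - <<'E'
from fit import *
p=np.load('clamp.npy'); 
delta(*W(p,[-.121,.11,.315])[0],-1.662)
s=arm.get_state(); ft=imaging.grab_frame('side')
def g(th,u,v,w): b=.35-th; return [.11-u*np.cos(b)+w*np.sin(b),.11+v,.2+u*np.sin(b)+w*np.cos(b)]
im=ft['pixels'][:,:,::-1].copy()
q=proj(ft,W(p,[g(0,u,v,.011) for u,v in((.21,-.02),(.29,-.02),(.29,.02),(.21,.02))]))
t=proj(ft,s['eef_pos']+[0,0,-.019])
lo=np.int32(q.mean(0))-[60,60]; c=cv2.resize(im[lo[1]:lo[1]+130,lo[0]:lo[0]+150],None,fx=5,fy=4.6,interpolation=cv2.INTER_CUBIC)
c=np.clip(c*1.5,0,255).astype(np.uint8)
cv2.polylines(c,[np.int32((q-lo+.5)*[5,4.6])],True,(0,255,0),1); cv2.circle(c,[int(v) for v in (t[0]-lo+.5)*[5,4.6]],4,(0,0,255),1)
cv2.imwrite('pics/e.png',c)
E
```

```text
t 19.45 pos [0.4966 0.0675 0.3557] rpy [ 3.141 -0.    -1.662] q [ 0.53  0.01 -0.17  0.   -1.39 -0.62] F [ 0.4  0.1 -0.5] w 0.0007 | units [-0.01 -0.    1.63] twist 0.0
```

View pics/e.png

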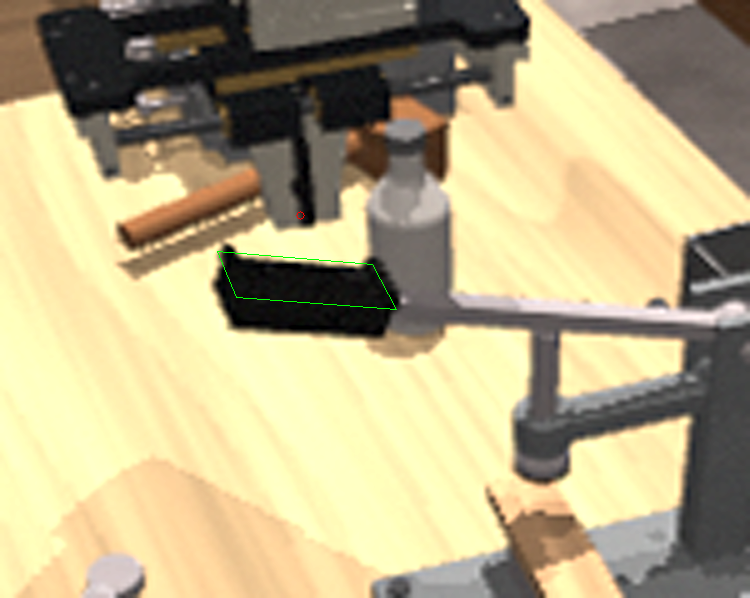

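The closed tip (about (300,215)) stands centred over the grip, and the predicted grip face (green) matches the picture. Now I push the lever down along its arc.

Emit:
{"name": "play_rows", "arguments": {"travel": [[0,0,0.5],[0,0,0.5],[0,0,0.3],[0,0.04,0.25],[0,0.06,0.25],[0,0.06,0.25],[0,0.06,0.25],[0,0.06,0.25]], "twist": [0,0,0,0,0,0,0,0]}}

```text
t: 20.5
eef_pos: [0.4896, 0.0681, 0.2931]
ee_rot: [-3.14, 0.0, -1.662]
force: [-2.7, 0.3, 6.0]
width: 0.001
gripper_force: 2.6
```

Emit:
{"name": "play_rows", "arguments": {"travel": [[0,0.05,0.25],[0,0.05,0.25],[0,0.05,0.25],[0,0.05,0.25],[0,0.04,0.25],[0,0.04,0.25],[0,0.04,0.25],[0,0.03,0.25]], "twist": [0,0,0,0,0,0,0,0]}}

```text
t: 21.5
eef_pos: [0.4808, 0.069, 0.2429]
ee_rot: [-3.141, 0.0, -1.662]
force: [-2.1, 0.3, 6.3]
width: 0.0006
gripper_force: 3.0
```

Emit:
{"name": "play_rows", "arguments": {"travel": [[0,0.03,0.25],[0,0.03,0.25],[0,0.02,0.25],[0,0.01,0.25],[0,0,0.2],[0,0,0.15],[0,0,0],[0,0,0]], "twist": [0,0,0,0,0,0,0,0]}}

```text
t: 22.5
eef_pos: [0.4798, 0.0691, 0.21]
ee_rot: [-3.139, 0.0, -1.662]
force: [-0.9, -2.2, 7.6]
width: 0.0004
gripper_force: 4.0
```

```bash
python3 - <<'E'
from fit import *
p=np.load('clamp.npy'); 
delta(*W(p,[-.139,.11,.1975])[0],-1.662)
E
```

```text
t 22.5 pos [0.4798 0.0691 0.21  ] rpy [-3.139  0.    -1.662] q [ 0.55  0.07 -0.45  0.   -1.05 -0.64] F [-0.9 -2.2  7.6] w 0.0004 | units [-0.    0.04  0.5 ] twist 0.0
```

Emit:
{"name": "play_rows", "arguments": {"travel": [[0,0,0.15],[0,0,0.15],[0,0,0.1],[0,0,0.1],[0,0,0],[0,0,0],[0,0,0],[0,0,0]], "twist": [0,0,0,0,0,0,0,0]}}

```text
t: 23.5
eef_pos: [0.4804, 0.0692, 0.198]
ee_rot: [-3.137, 0.001, -1.661]
force: [1.0, -2.8, 8.7]
width: 0.0007
gripper_force: 4.7
```

```bash
python3 - <<'E'
from fit import *
p=np.load('clamp.npy'); 
delta(*W(p,[-.139,.11,.1975])[0],-1.662)
ft=imaging.grab_frame('side')
def g(th,u,v,w): b=.35-th; return [.11-u*np.cos(b)+w*np.sin(b),.11+v,.2+u*np.sin(b)+w*np.cos(b)]
im=ft['pixels'][:,:,::-1].copy()
for th,col in((.45,(0,0,255)),(.49,(0,255,0))):
    q=proj(ft,W(p,[g(th,u,-.02,w) for u,w in((.21,.011),(.29,.011),(.29,-.011),(.21,-.011))]))
    if th==.45: lo=np.int32(q.mean(0))-[50,60]; c=cv2.resize(im[lo[1]:lo[1]+120,lo[0]:lo[0]+160],None,fx=5,fy=5,interpolation=cv2.INTER_CUBIC); c=np.clip(c*1.5,0,255).astype(np.uint8)
    cv2.polylines(c,[np.int32((q-lo+.5)*5)],True,col,1)
cv2.imwrite('pics/f.png',c)
E
```

```text
t 23.5 pos [0.4804 0.0692 0.198 ] rpy [-3.137e+00  1.000e-03 -1.661e+00] q [ 0.55  0.08 -0.47  0.   -1.02 -0.64] F [ 1.  -2.8  8.7] w 0.0007 | units [0.   0.07 0.02] twist 0.0
```

View pics/f.png

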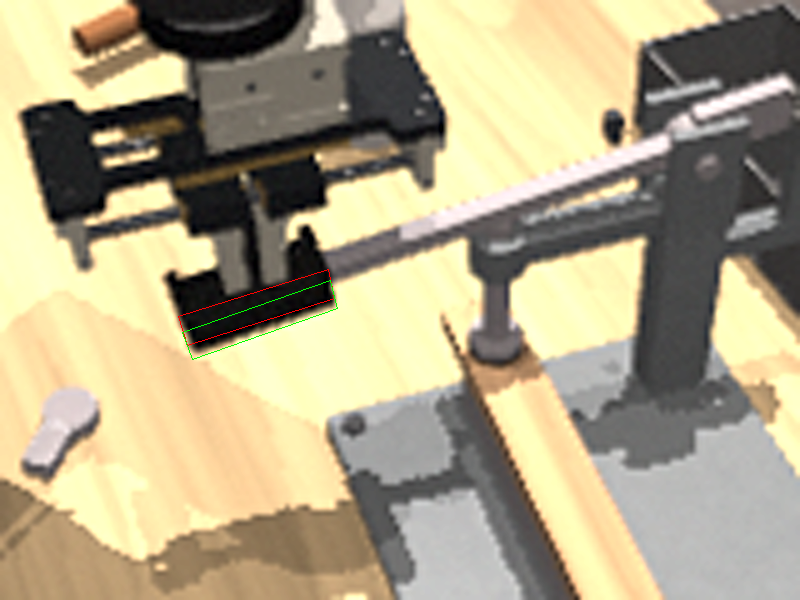

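The grip matches about 0.45 rad (red outline) and the foot is on the strip; I'll push further to get margin.

Emit:
{"name": "play_rows", "arguments": {"travel": [[0,0,0.1],[0,0,0],[0,0,0.1],[0,0,0],[0,0,0],[0,0,0]], "twist": [0,0,0,0,0,0]}}

```text
t: 24.3
eef_pos: [0.4808, 0.0692, 0.1939]
ee_rot: [-3.136, 0.001, -1.661]
force: [-0.2, -3.6, 16.9]
width: 0.0002
gripper_force: 8.4
```

Emit:
{"name": "play_rows", "arguments": {"travel": [[0,0,0.06],[0,0,0],[0,0,0],[0,0,0]], "twist": [0,0,0,0]}}

```text
t: 24.8
eef_pos: [0.4809, 0.0692, 0.1934]
ee_rot: [-3.135, 0.001, -1.661]
force: [-5.3, -3.3, 24.8]
width: 0.0002
gripper_force: 13.1
```

Emit:
{"name": "play_rows", "arguments": {"travel": [[0,0,-0.03],[0,0,0],[0,0,0],[0,0,0],[0,0,0],[0,0,0]], "twist": [0,0,0,0,0,0]}}

```text
t: 25.55
eef_pos: [0.4808, 0.0692, 0.1937]
ee_rot: [-3.136, 0.001, -1.661]
force: [-3.1, -2.4, 21.3]
width: 0.0004
gripper_force: 10.7
```

```bash
python3 - <<'E'
from fit import *
p=np.load('clamp.npy'); 
delta(*W(p,[-.139,.11,.1975])[0],-1.662)
ft=imaging.grab_frame('side')
def g(th,u,v,w): b=.35-th; return [.11-u*np.cos(b)+w*np.sin(b),.11+v,.2+u*np.sin(b)+w*np.cos(b)]
im=ft['pixels'][:,:,::-1].copy()
for th,col in((.45,(0,0,255)),(.49,(0,255,0))):
    q=proj(ft,W(p,[g(th,u,-.02,w) for u,w in((.21,.011),(.29,.011),(.29,-.011),(.21,-.011))]))
    if th==.45: lo=np.int32(q.mean(0))-[50,60]; c=cv2.resize(im[lo[1]:lo[1]+120,lo[0]:lo[0]+160],None,fx=5,fy=5,interpolation=cv2.INTER_CUBIC); c=np.clip(c*1.5,0,255).astype(np.uint8)
    cv2.polylines(c,[np.int32((q-lo+.5)*5)],True,col,1)
cv2.imwrite('pics/g.png',c)
E
```

```text
t 25.55 pos [0.4808 0.0692 0.1937] rpy [-3.136e+00  1.000e-03 -1.661e+00] q [ 0.55  0.08 -0.48  0.   -1.01 -0.64] F [-3.1 -2.4 21.3] w 0.0004 | units [ 0.    0.08 -0.15] twist 0.01
```

View pics/g.png

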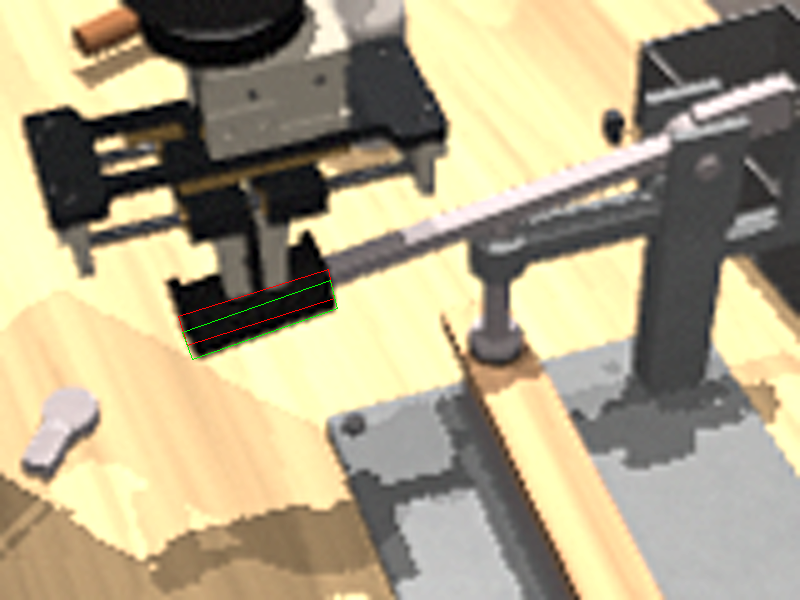

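The grip now matches the 0.49 rad outline (green), the foot presses on the strip at (495,350), and the push holds steady at about 21 N.

```bash
python3 -c "
from station import arm
print(arm.job_done())"
```

```text
the job is handed in; nothing more can be done
None
```

I handed the job in at about 25.6 s: the strip lies on the rail within about 1–2 mm of centre, the foot is down on it, and the arm is holding the lever at about 0.49 rad with a push of about 21 N. The script returned no verdict, so whether it passed is not confirmed.

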